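Open the perforated vent cover of a press fan unit

TASK

Two fan units lie on the bench. On the one with the silver perforated cover, press the orange release tab in until the cover springs ajar, then swing that cover by its blue pull past upright so that it rests right open. Leave the unit with the black louvred cover shut.

Things in the scene. Friction and masses are not known exactly. Their poses are not given: they have to be found in the camera images.
- vent_unit: the fan unit to open: blue-grey box 168 (x) by 150 (y) by 75 mm high, fixed, with a silver perforated cover 102 by 128 mm flush in its top. Origin: centre of its underside; x runs from the tab end (nearer the robot) to the hinge end, z up. In this frame the tab's top centre is at (-68, 0, 87) mm and the cover turns about an axis parallel to y through (64, 0, 72) mm.
- vent_tab (a joint): travel of this unit's orange tab, m: 24 (x) by 36 (y) mm, 12 mm proud; 0 out, grows as it is pressed straight down into the frame, stop at 0.007. A spring pushes it out: 1.5 N at first, 5 N fully in. By 0.005 the orange hook beside it lets go of the cover, which a spring pin lifts at once to about 0.2 rad.
- vent_cover (a joint): angle of the silver perforated cover, rad: 0 shut, about 0.2 sprung ajar; grows as its tab-side edge rises and swings over to the hinge end; 1.57 upright, stop at 1.92. It weighs 130 g, the hinge is nearly free: let go well before upright it falls back, past upright it tips to the stop by itself.
- vent_pull (a point): centre of the head of the blue pull on the silver cover: a block 16 (x) by 24 (y) by 20 mm high on a stem, 28 mm above the cover's top face; take it across its 24 mm width, along the unit's y. Cover shut, it lies at (-16, 0, 103) mm in the unit's frame. It moves and turns with the cover.
- louvre_cover (a joint): angle of the black louvred cover, rad, on the other fan unit, which has the same size, orange tab and blue pull; 0 shut. One unit stands to the left and one to the right, either way round.
There are look-alikes about, which are no part of the job. What is shaped like the part that bears louvre_cover but red is not meant.

How it is judged:
By the outcome, as a careful person would: the job done as asked, in the order asked, and still so for the second after the job is handed in, with the robot touching nothing.
It also fails if it takes over 45 s, if anything falls off the work surface, if the arm or the gripper's body presses on something with over 40 N, if the wrist force passes 120 N, or if a joint passes its speed limit or range.

ROBOT

A 6-joint arm with a two-finger parallel gripper is mounted at the origin on the work surface. World frame = base frame: x ahead of the robot, y to its left, z up, the work surface at z = 0. Lengths are in m, angles in rad, forces in N, time in s.
With the tool pointing down it reaches from about 0.3 to 0.875 m from the base axis. Payload 6.4 kg.
Tool frame: the origin (TCP) lies at the centre of the arm's flange, where the gripper is bolted on; the fingertips stand manip.tips_ahead ahead of it and the grasp point (between the pads) lies 147 mm ahead of it (manip.tips_ahead is the distance from the TCP to the fingertips, in m); x points along the fingers, z is the direction in which the jaws open and shut, and the axes are right-handed (so a half turn about x gives the same grasp; the last joint's range is limited). The gripper opens to 88 mm and grips with 3 to 60 N. Pads are 18 mm wide; open, the fingers measure 123 mm over their backs; the gripper's body (75 mm by 187 mm) begins 45 mm behind the grasp point.
Start: joints at [-1.4, 0.181, 1.607, -0, 1.354, -0.206], TCP at [0.212, -0.535, 0.405] pointing down, gripper open.
Joint ranges: [-2.99, 2.99], [-0.89, 2.07], [0.3, 2.58], [-1.14, 4.28], [0, 2.63], [-3.12, 3.12]. Speed limits (rad/s): [2.57, 2.57, 3.01, 3.14, 3.14, 3.14].

INTERFACE

Orientations are given as a rotation vector (axis times angle).
In Python, from cell import manip, vision, hand_in, spotter gives the robot as it stands.
- The arm moves only by the tool jog_arm, never from a script. Its argument "motion" is a list of rows, each a list of 5 numbers: the shift along the tool's x, y, z normalised to -1 to 1, where 1 is 0.02 m, then the turn about the tool's x normalised to -1 to 1, where 1 is 0.5 rad, then the opening, from 0 (shut) to 1 (fully open). A call has 1 to 20 rows; each row shifts and turns the pose as measured when the row begins, along the tool's axes as they then stand; what a row does not reach is not made up. A row lasts 1/8 s, in which the tool goes at most 62.5 mm and 10.7 degrees, less where a joint would pass 70% of its speed; a pose out of reach is approached as far as the arm can. A call with a number of a shift or a turn outside -1 to 1 is refused whole. A call with a gripper value outside its range is refused whole. The fingers move at their own pace and stop on an object; the grip force is fixed at half the most. Time passes only in rows, so rows that do not move let the fingers close. It gives the time, the measured TCP pose, the force and the opening at its end, in the units of the state.
- manip.state(): the state, without advancing time (a new reading comes with each control period).
- vision.snapshot(name): name is "scene" or "top"; returns a dict with "color" (384x512x3 uint8, blue, green, red), "K" (3x3 intrinsics, pixels), "k1" (the pictures are not rectified: a ray, as slopes to the right and down, at radius r is drawn at 1 + k1 r^2 times it, then the intrinsics apply), "T" (4x4, takes a point from camera to world coordinates). Camera axes: x right, y down, z forward; pixel columns grow to the right and rows downward; lengths in m; the calibration is good to about 2 mm. A picture is of the moment at which its call begins. There is no depth.
- hand_in(): hands the job in, once; it reports no verdict.
Trained networks look in the newest picture that a camera, given by its name, has taken for a name from the list of things; names that differ only in an ending like _2 or _b are one class to them, and where a whole thing is asked for, a point or a joint stands for the part that bears it (a point fixed in the world has none). Each returns a list of dicts, best first, with "p" (0 to 1); they miss things now and then, are a little off and sometimes report something else, mostly with a low value. They report only what shows in the picture. A call takes as long as a camera call. They do not tell look-alikes from the thing itself.
- spotter.recognise(camera, name): "at" ([x, y, z] in m, in world coordinates, good to about 4 mm: the middle of the surface that is visible of it).
The state is a dict: "t": time; "q": joint angles; "qd": joint speeds; "effort": joint torques, N m; "ee_pos": TCP position; "tcp_rot": TCP orientation; "wrist_force": force on the tool from outside, world axes, zero at the start; "torque": the same for the moment, N m; "finger_gap": finger opening in m.
Only numpy, scipy, OpenCV 4.12 (cv2) and the standard library are available. Lean on these libraries where they do the work, as an engineer would, in place of code of your own. Each camera call takes 0.05 s, during which the arm holds its last target.

## Working session

There is one attempt and no reset: what is moved stays moved. The work goes in short steps, Python scripts to look and compute and a tool call to move; the robot and the scene stay as the last step left them, time stands still between calls to the robot, and variables do not carry over. Pictures are saved under pics/ and viewed, and the job is handed in when it is done.

Besides the shell and the picture viewer there is one more tool, called by a JSON object that holds its "op" and its "data". jog_arm: Moves the arm, as the interface text tells. Its arguments: {"type":"object","properties":{"motion":{"type":"array"}},"required":["motion"]}

```bash
ls; mkdir -p pics
python3 - <<'E'
from cell import manip, vision, hand_in, spotter
import cv2,numpy as np
s=manip.state();print({k:np.round(v,3).tolist() for k,v in s.items()},manip.tips_ahead)
for c in("scene","top"):
    d=vision.snapshot(c);cv2.imwrite(f"pics/{c}1.png",d["color"]);print(c,d["K"],d["k1"],d["T"])
    for n in("vent_unit","vent_tab","vent_cover","vent_pull","louvre_cover"):
        print(n,[(np.round(x["at"],3).tolist(),round(x["p"],2)) for x in spotter.recognise(c,n)])
print(manip.state()["t"])
E
```

```text
pics
{'t': 0.0, 'q': [-1.4, 0.182, 1.608, 0.0, 1.354, -0.206], 'qd': [0.001, 0.0, -0.0, 0.001, -0.002, -0.001], 'effort': [-0.001, -43.387, -34.185, 0.07, 0.039, -0.0], 'ee_pos': [0.212, -0.534, 0.404], 'tcp_rot': [0.929, 1.365, -0.926], 'wrist_force': [0.723, -0.453, -0.75], 'torque': [0.053, -0.001, -0.035], 'finger_gap': 0.088} 0.166
scene [[387.48400946   0.         251.18366592]
 [  0.         387.48400946 194.2025644 ]
 [  0.           0.           1.        ]] -0.12358222133558416 [[ 3.48264666e-03  6.18360018e-01 -7.85887244e-01  1.10686666e+00]
 [ 9.99979314e-01 -6.40337540e-03 -6.06978562e-04  1.45400274e-02]
 [-5.40766232e-03 -7.85868873e-01 -6.18369527e-01  6.34717945e-01]
 [ 0.00000000e+00  0.00000000e+00  0.00000000e+00  1.00000000e+00]]
vent_unit [([0.585, -0.16, 0.075], 0.67)]
vent_tab [([0.482, -0.171, 0.084], 0.46)]
vent_cover [([0.559, -0.157, 0.076], 0.97)]
vent_pull [([0.557, -0.158, 0.077], 0.67)]
louvre_cover [([0.282, 0.26, 0.076], 0.81), ([0.555, 0.195, 0.077], 0.71), ([0.246, -0.256, 0.074], 0.67)]
top [[465.3498833    0.         256.18375976]
 [  0.         465.3498833  198.64444189]
 [  0.           0.           1.        ]] -0.11316778028764642 [[-0.01420458 -0.99406004  0.10790211  0.30385534]
 [-0.99985694  0.01312991 -0.01066358  0.01321668]
 [ 0.0091835  -0.10803815 -0.99410433  1.04094161]
 [ 0.          0.          0.          1.        ]]
vent_unit [([0.538, -0.154, 0.076], 0.6)]
vent_tab [([0.475, -0.171, 0.089], 0.49), ([0.538, -0.154, 0.077], 0.44)]
vent_cover [([0.553, -0.152, 0.076], 0.92)]
vent_pull [([0.553, -0.152, 0.076], 0.8)]
louvre_cover [([0.276, 0.259, 0.071], 0.79)]
0.6
```

View pics/scene1.png

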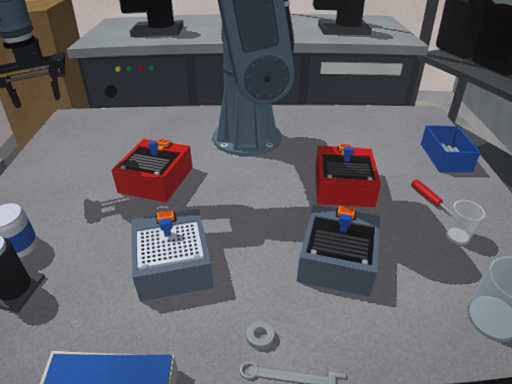

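View pics/top1.png

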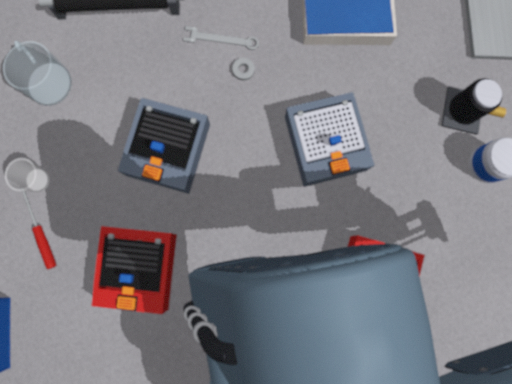

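The silver unit is on the robot's right. It shows at about (330,138) in top and (172,250) in scene. The black louvred unit is on the left, and two red look-alikes sit nearer the robot. I'll zoom in to measure the pose.

Run:
```python
import cv2
a=cv2.imread("pics/top1.png")[85:195,275:385];cv2.imwrite("pics/top1z.png",cv2.resize(a,None,fx=5,fy=5,interpolation=cv2.INTER_CUBIC))
a=cv2.imread("pics/scene1.png")[200:300,120:220];cv2.imwrite("pics/scene1z.png",cv2.resize(a,None,fx=5,fy=5,interpolation=cv2.INTER_CUBIC))
```

```text
(no output)
```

View pics/top1z.png

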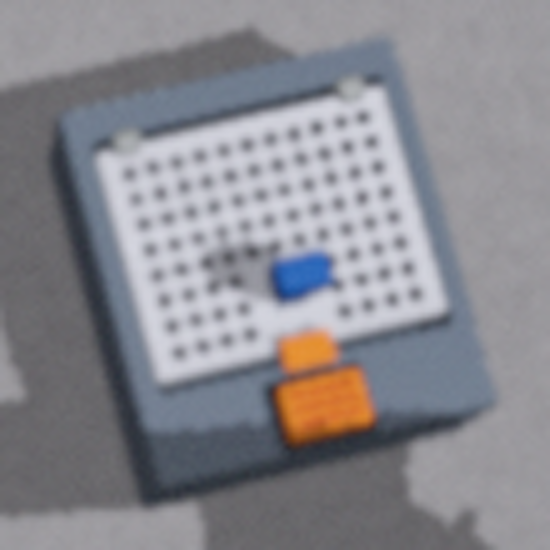

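View pics/scene1z.png

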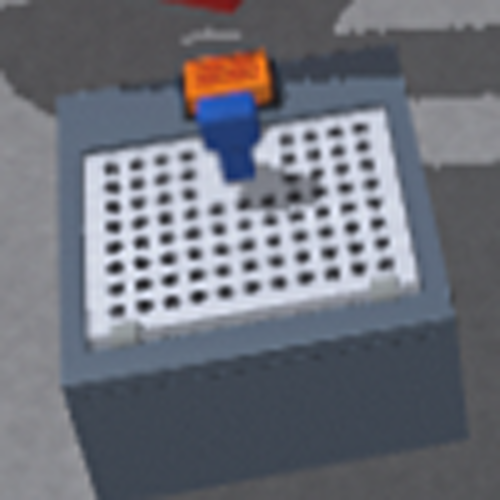

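```bash
cat > fit.py <<'E'
import numpy as np, cv2
from scipy.optimize import least_squares
K={"scene":(387.484,251.184,194.203,-.12358),"top":(465.35,256.184,198.644,-.113168)}
T={"scene":np.array([[ 3.48264666e-03,6.18360018e-01,-7.85887244e-01,1.10686666e+00],[9.99979314e-01,-6.40337540e-03,-6.06978562e-04,1.45400274e-02],[-5.40766232e-03,-7.85868873e-01,-6.18369527e-01,6.34717945e-01]]),
"top":np.array([[-0.01420458,-0.99406004,0.10790211,0.30385534],[-0.99985694,0.01312991,-0.01066358,0.01321668],[0.0091835,-0.10803815,-0.99410433,1.04094161]])}
def proj(c,P):
    f,cx,cy,k=K[c];M=T[c];p=(np.atleast_2d(P)-M[:,3])@M[:,:3];s=p[:,:2]/p[:,2:];r=(s**2).sum(1,keepdims=True);return s*(1+k*r)*f+[cx,cy]
def w(p,P):
    x,y,a=p[:3];c,s=np.cos(a),np.sin(a);P=np.atleast_2d(P);return np.c_[x+c*P[:,0]-s*P[:,1],y+s*P[:,0]+c*P[:,1],P[:,2]]
E
cat > f1.py <<'E'
from fit import *
off={"top":(275,85),"scene":(120,200)}
B=.075
def model(cc): 
    C={}
    for n,sx,sy in(("pp",1,1),("pm",1,-1),("mp",-1,1),("mm",-1,-1)):
        C["b"+n]=(.084*sx,.075*sy,B);C["c"+n]=(cc+.051*sx,.064*sy,B)
    C["tab"]=(-.068,0,.087);C["pull"]=(-.016,0,.113);return C
obs=[("top","bpp",62,118),("top","bpm",392,42),("top","bmm",497,400),("top","cpp",97,150),("top","cpm",382,85),("top","cmm",450,310),("top","cmp",160,385),("top","tab",325,400),
("scene","bmm",57,97),("scene","bmp",398,48),("scene","bpp",452,318),("scene","bpm",65,385),("scene","cmm",85,155),("scene","cmp",370,108),("scene","cpp",418,290),("scene","cpm",88,348),("scene","pull",227,97),("scene","tab",227,70)]
def res(p):
    m=model(p[3]);o=[]
    for c,n,u,v in obs:
        q=(np.array([u,v])+.5)/5-.5+off[c];o.append(proj(c,w(p,m[n]))[0]-q)
    return np.array(o).ravel()
r=least_squares(res,[.55,-.155,.2,.01],loss="soft_l1");print(r.x)
for o,e in zip(obs,res(r.x).reshape(-1,2)):print(o[:2],e.round(1))
p=r.x
print("tab",w(p,(-.068,0,.087)),"pull",w(p,(-.016,0,.103)),"axis",w(p,(.064,0,.072)))
E
python3 f1.py
```

```text
[ 0.5423554  -0.15738064  0.23397431  0.0110173 ]
('top', 'bpp') [-0.5 -1.7]
('top', 'bpm') [ 0.1 -2.2]
('top', 'bmm') [0.5 0.1]
('top', 'cpp') [0.  0.4]
('top', 'cpm') [ 0.  -0.2]
('top', 'cmm') [-0.6 -0.4]
('top', 'cmp') [-0.2 -1.2]
('top', 'tab') [0.3 0.2]
('scene', 'bmm') [ 0.2 -0.8]
('scene', 'bmp') [-0.5 -1.5]
('scene', 'bpp') [ 0.4 -0.7]
('scene', 'bpm') [-1.1 -0.4]
('scene', 'cmm') [-0.2  0.3]
('scene', 'cmp') [2.8 0.1]
('scene', 'cpp') [-0.1 -2.3]
('scene', 'cpm') [-0.1 -2.6]
('scene', 'pull') [-0.2  1.1]
('scene', 'tab') [-0.  -0.2]
tab [[ 0.47620822 -0.17314612  0.087     ]] pull [[ 0.52679136 -0.16109016  0.103     ]] axis [[ 0.60461157 -0.14254254  0.072     ]]
```

```bash
cat > h.py <<'E'
from fit import *
from cell import manip
from scipy.spatial.transform import Rotation as R
p=[.54236,-.15738,.23397]
def go(P,off,extra_yaw=0):  # target unit-frame pt (m) of grasp/tips at distance off ahead
    s=manip.state();M=R.from_rotvec(s["tcp_rot"]).as_matrix()
    t=w(p,P)[0]+[0,0,off];d=t-s["ee_pos"]
    ty=np.array([-np.sin(p[2]),np.cos(p[2]),0])
    z=M[:,2]
    if z@ty<0: ty=-ty
    a=np.arctan2(np.cross(z,ty)@M[:,0],z@ty)
    print("t",round(s["t"],2),"pos",s["ee_pos"].round(4) if hasattr(s["ee_pos"],"round") else s["ee_pos"],"F",np.round(s["wrist_force"],1),"gap",round(s["finger_gap"],4))
    print("M",M.round(3).tolist());print("shift units (tool xyz)",((M.T@d)/.02).round(2),"after turn",((R.from_rotvec([a,0,0]).as_matrix().T@M.T@d)/.02).round(2),"turn units",round(a/.5,3))
E
python3 -c "
from h import *
go((-.068,0,.120),manip.tips_ahead)"
```

```text
t 0.6 pos [ 0.2116 -0.5347  0.4047] F [-0.2 -1.   0.8] gap 0.0886
M [[0.0, 0.93, 0.368], [-0.0, 0.368, -0.93], [-1.0, -0.0, 0.0]]
shift units (tool xyz) [  5.94  18.95 -11.94] after turn [  5.94  17.06 -14.52] turn units 0.286
```

{"op": "jog_arm", "data": {"motion": [[0,0,0,0.15,0],[0,0,0,0.14,0],[0,0.95,-0.8,0,0],[0,0.95,-0.8,0,0],[0,0.95,-0.8,0,0],[0,0.95,-0.8,0,0],[0,0.95,-0.8,0,0],[0,0.95,-0.8,0,0],[0,0.95,-0.8,0,0],[0,0.95,-0.8,0,0],[0,0.95,-0.8,0,0],[0,0.95,-0.8,0,0],[0,0.95,-0.8,0,0],[0,0.95,-0.8,0,0],[0,0.95,-0.8,0,0],[0,0.95,-0.8,0,0],[0,0.95,-0.8,0,0],[0,0.95,-0.8,0,0],[0,0.95,-0.8,0,0],[0,0,0,0,0]]}}

```text
t: 3.1
ee_pos: [0.4736, -0.1546, 0.4065]
tcp_rot: [1.016, 1.319, -1.01]
wrist_force: [0.1, -0.6, -0.0]
finger_gap: 0.0001
```

```bash
python3 -c "
from h import *
go((-.068,0,.120),manip.tips_ahead)"
```

```text
t 3.1 pos [ 0.4736 -0.1546  0.4065] F [ 0.1 -0.6 -0. ] gap 0.0001
M [[0.004, 0.966, 0.26], [0.001, 0.26, -0.966], [-1.0, 0.005, -0.0]]
shift units (tool xyz) [ 6.02 -0.14  0.93] after turn [ 6.02 -0.12  0.93] turn units 0.058
```

{"op": "jog_arm", "data": {"motion": [[0.7,0,0.45,0.03,0],[0.8,0,0.45,0.03,0],[0.8,0,0,0,0],[0.8,0,0,0,0],[0.8,0,0,0,0],[0.8,0,0,0,0],[0.8,0,0,0,0],[0.3,0,0,0,0],[0,0,0,0,0]]}}

```text
t: 4.22
ee_pos: [0.4768, -0.1735, 0.2803]
tcp_rot: [1.041, 1.31, -1.036]
wrist_force: [0.2, 0.5, -0.8]
finger_gap: 0.0005
```

Run:
```python
from h import *
from cell import vision,spotter
go((-.068,0,.087),manip.tips_ahead)
for c in("scene","top"):
    d=vision.snapshot(c)
    cc=proj(c,w(p,(-.068,0,.087)))[0]; x,y=int(cc[0])-60,int(cc[1])-50
    cv2.imwrite(f"pics/{c}2.png",cv2.resize(d["color"][max(y,0):y+100,max(x,0):x+120],None,fx=5,fy=5)); print(cc,x,y)
```

```text
t 4.22 pos [ 0.4768 -0.1735  0.2803] F [ 0.2  0.5 -0.8] gap 0.0005
M [[0.001, 0.974, 0.228], [0.003, 0.228, -0.974], [-1.0, 0.001, -0.003]]
shift units (tool xyz) [ 1.37 -0.03 -0.02] after turn [ 1.37 -0.03 -0.02] turn units -0.009
[164.95082234 213.42511605] 104 163
[339.9330398 164.8249946] 279 114
```

View pics/scene2.png

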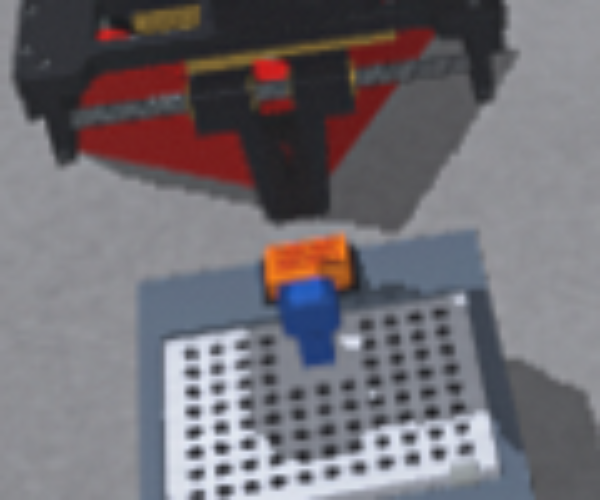

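View pics/top2.png

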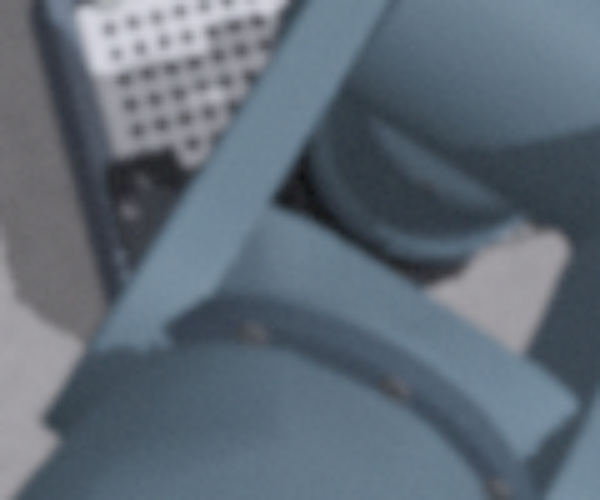

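The closed fingertips hang over the orange tab: tips at (297,215), tab at (310,262) in the scene crop. I'll press now.

{"op": "jog_arm", "data": {"motion": [[0.5,0,0,0,0],[0.5,0,0,0,0],[0.15,0,0,0,0],[0.15,0,0,0,0],[0.1,0,0,0,0],[0.1,0,0,0,0],[0.1,0,0,0,0]]}}

```text
t: 5.2
ee_pos: [0.4776, -0.1738, 0.2491]
tcp_rot: [1.04, 1.307, -1.035]
wrist_force: [-1.0, 1.0, 3.2]
finger_gap: 0.0005
```

Run:
```python
from h import *
from cell import vision,spotter
go((-.068,0,.081),manip.tips_ahead)
for c in("scene",):
    d=vision.snapshot(c)
    cc=proj(c,w(p,(-.068,0,.087)))[0]; x,y=int(cc[0])-60,int(cc[1])-50
    cv2.imwrite(f"pics/{c}3.png",cv2.resize(d["color"][max(y,0):y+100,max(x,0):x+120],None,fx=5,fy=5)); print(cc,x,y)
```

```text
t 5.2 pos [ 0.4776 -0.1738  0.2491] F [-1.   1.   3.2] gap 0.0005
M [[0.004, 0.974, 0.228], [0.001, 0.228, -0.974], [-1.0, 0.004, -0.0]]
shift units (tool xyz) [ 0.11 -0.06 -0.05] after turn [ 0.11 -0.06 -0.05] turn units -0.008
[164.95082234 213.42511605] 104 163
```

View pics/scene3.png

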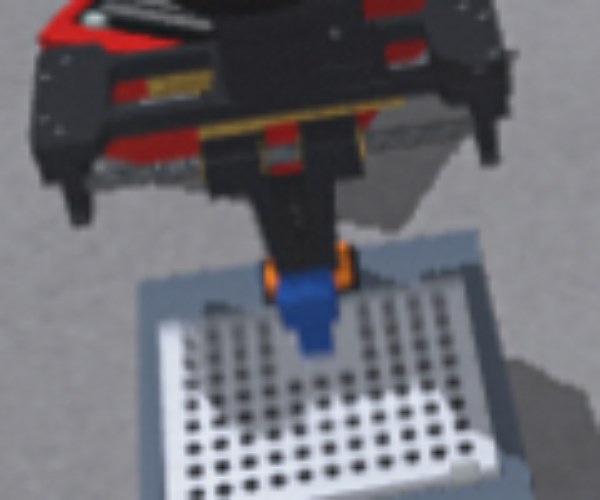

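{"op": "jog_arm", "data": {"motion": [[0.1,0,0,0,0],[0.1,0,0,0,0],[0.1,0,0,0,0],[0,0,0,0,0],[0,0,0,0,0]]}}

```text
t: 5.88
ee_pos: [0.4779, -0.1738, 0.2474]
tcp_rot: [1.039, 1.308, -1.035]
wrist_force: [-2.2, 1.1, 4.8]
finger_gap: 0.0004
```

```bash
cat >> h.py <<'E'
def look(c,name,W=120,H=100,f=5,P=(-.068,0,.087)):
    from cell import vision
    d=vision.snapshot(c);cc=proj(c,w(p,P))[0]; x,y=max(int(cc[0])-W//2,0),max(int(cc[1])-H//2,0)
    cv2.imwrite(name,cv2.resize(d["color"][y:y+H,x:x+W],None,fx=f,fy=f,interpolation=cv2.INTER_CUBIC));print(c,"crop origin",x,y)
E
python3 - <<'E'
from h import *
go((-.068,0,.081),manip.tips_ahead); look("scene","pics/scene4.png")
E
```

```text
t 5.88 pos [ 0.4779 -0.1738  0.2474] F [-2.2  1.1  4.8] gap 0.0004
M [[0.002, 0.973, 0.229], [0.001, 0.229, -0.973], [-1.0, 0.002, -0.0]]
shift units (tool xyz) [ 0.02 -0.07 -0.05] after turn [ 0.02 -0.07 -0.05] turn units -0.006
scene crop origin 104 163
```

View pics/scene4.png

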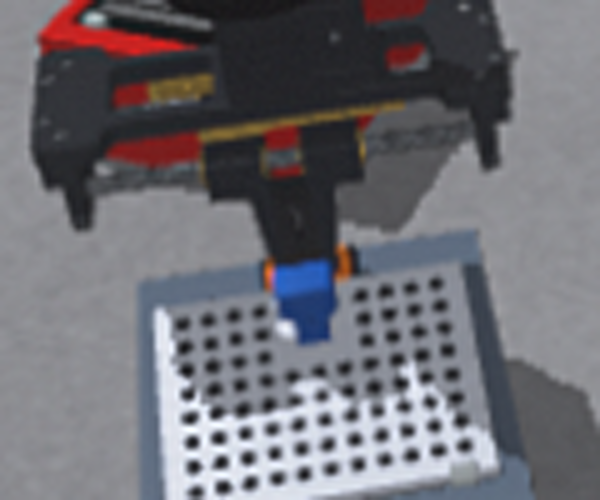

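The cover has sprung ajar: its near edge moved from row 338 to about row 307, and the pull rose. I'll retract and move above the pull.

{"op": "jog_arm", "data": {"motion": [[-0.5,0,0,0,0],[-0.9,0,0,0,0],[-0.9,0,0,0,0],[-0.9,0,0,0,0],[-0.9,0,0,0,0],[0,0.8,0,0,0.7],[0,0.8,0,0,0.7],[0,0.8,0,0,0.7],[0,0.5,0,0,0.7],[0,0,0,0,0.7]]}}

```text
t: 7.18
ee_pos: [0.539, -0.1594, 0.3303]
tcp_rot: [1.039, 1.308, -1.035]
wrist_force: [-0.3, -0.1, -0.4]
finger_gap: 0.0481
```

Run:
```python
from h import *
go((-.008,0,.118),.147); look("scene","pics/scene5.png",P=(0,0,.1))
from cell import spotter
print([(np.round(x["at"],3).tolist(),round(x["p"],2)) for x in spotter.recognise("scene","vent_pull")])
for th in(0,.1,.15,.2,.25):
    a=.3697+th;r=.0858;P=(.064-r*np.cos(a),0,.072+r*np.sin(a))
    print(th,np.round(P,4),proj("scene",w(p,P))[0].round(1), w(p,P).round(3))
```

```text
t 7.17 pos [ 0.539  -0.1594  0.3303] F [-0.3 -0.1 -0.4] gap 0.0481
M [[0.003, 0.973, 0.229], [0.001, 0.229, -0.973], [-1.0, 0.003, -0.001]]
shift units (tool xyz) [ 3.26 -0.22 -0.06] after turn [ 3.26 -0.22 -0.06] turn units -0.006
scene crop origin 106 180
[([0.563, -0.156, 0.088], 0.62)]
0 [-0.016  0.     0.103] [165.5 223.8] [[ 0.527 -0.161  0.103]]
0.1 [-0.0125  0.      0.1108] [165. 222.] [[ 0.53  -0.16   0.111]]
0.15 [-0.0105  0.      0.1146] [164.8 221.3] [[ 0.532 -0.16   0.115]]
0.2 [-0.0082  0.      0.1183] [164.6 220.7] [[ 0.534 -0.159  0.118]]
0.25 [-0.0058  0.      0.1218] [164.5 220.1] [[ 0.537 -0.159  0.122]]
```

View pics/scene5.png

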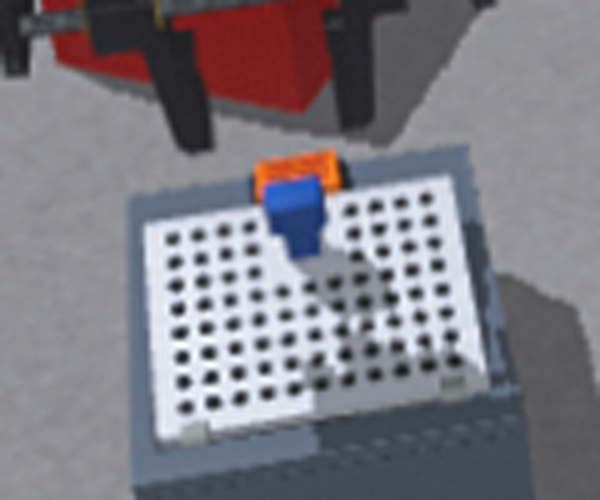

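{"op": "jog_arm", "data": {"motion": [[0.4,-0.2,-0.05,0,0.7],[0.7,0,0,0,0.7],[0.7,0,0,0,0.7],[0.7,0,0,0,0.7],[0.5,0,0,0,0.7],[0,0,0,0,0.7]]}}

```text
t: 8.02
ee_pos: [0.5323, -0.1596, 0.2647]
tcp_rot: [1.041, 1.311, -1.037]
wrist_force: [0.3, -0.1, 0.4]
finger_gap: 0.0617
```

Run:
```python
from h import *
go((-.008,0,.118),.147); look("scene","pics/scene6.png",P=(0,0,.1))
```

```text
t 8.03 pos [ 0.5323 -0.1596  0.2647] F [ 0.3 -0.1  0.4] gap 0.0617
M [[-0.0, 0.974, 0.227], [0.003, 0.227, -0.974], [-1.0, 0.0, -0.003]]
shift units (tool xyz) [-0.02  0.12  0.01] after turn [-0.02  0.12  0.01] turn units -0.01
scene crop origin 106 180
```

View pics/scene6.png

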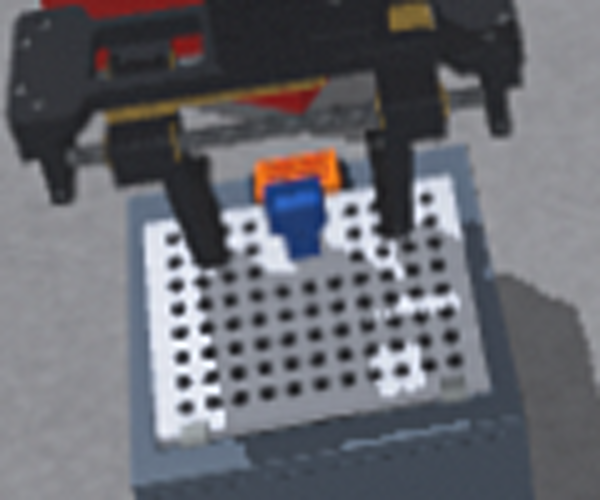

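The fingers straddle the pull evenly: tips at columns 208 and 396, pull at about 298. I'll close on it.

{"op": "jog_arm", "data": {"motion": [[0,0.1,0,0,0.4],[0,0,0,0,0],[0,0,0,0,0],[0,0,0,0,0],[0,0,0,0,0]]}}

```text
t: 8.7
ee_pos: [0.5354, -0.1595, 0.267]
tcp_rot: [1.04, 1.307, -1.036]
wrist_force: [-0.3, -0.7, -1.3]
finger_gap: 0.0235
```

Run:
```python
from h import *
go((-.008,0,.118),.147)
# arc plan: increments in unit x (tool y) and z (-tool x)
r=.0858;th=np.arange(.2,1.86,.1)
a=.3697+th;X=.064-r*np.cos(a);Z=.072+r*np.sin(a)
for i in range(1,len(th)):print(round(th[i],2),"tool x",round(-(Z[i]-Z[i-1])/.02,2),"tool y",round((X[i]-X[i-1])/.02,2))
```

```text
t 8.7 pos [ 0.5354 -0.1595  0.267 ] F [-0.3 -0.7 -1.3] gap 0.0235
M [[0.003, 0.974, 0.227], [0.001, 0.227, -0.974], [-1.0, 0.004, 0.0]]
shift units (tool xyz) [ 0.1  -0.04 -0.02] after turn [ 0.1  -0.04 -0.02] turn units -0.009
0.3 tool x -0.35 tool y 0.25
0.4 tool x -0.32 tool y 0.28
0.5 tool x -0.29 tool y 0.31
0.6 tool x -0.26 tool y 0.34
0.7 tool x -0.22 tool y 0.37
0.8 tool x -0.19 tool y 0.39
0.9 tool x -0.15 tool y 0.4
1.0 tool x -0.11 tool y 0.42
1.1 tool x -0.06 tool y 0.42
1.2 tool x -0.02 tool y 0.43
1.3 tool x 0.02 tool y 0.43
1.4 tool x 0.06 tool y 0.42
1.5 tool x 0.11 tool y 0.42
1.6 tool x 0.15 tool y 0.4
1.7 tool x 0.19 tool y 0.39
1.8 tool x 0.22 tool y 0.37
```

Gripped at 23.5 mm. I'll follow the first part of the arc.

{"op": "jog_arm", "data": {"motion": [[-0.35,0.25,0,0,0],[-0.32,0.28,0,0,0],[-0.29,0.31,0,0,0],[-0.26,0.34,0,0,0],[0,0,0,0,0]]}}

```text
t: 9.32
ee_pos: [0.5588, -0.154, 0.2918]
tcp_rot: [1.038, 1.311, -1.039]
wrist_force: [-0.9, -1.7, -1.2]
finger_gap: 0.0236
```

```bash
cat >> h.py <<'E'
def arc():
    s=manip.state();M=R.from_rotvec(s["tcp_rot"]).as_matrix();g=s["ee_pos"]+.147*M[:,0]
    c,sn=np.cos(p[2]),np.sin(p[2]);d=g-np.array([p[0],p[1],0]);u=np.array([c*d[0]+sn*d[1],-sn*d[0]+c*d[1],d[2]])
    v=u-[.064,0,.072];print("unit grasp",u.round(4),"r",np.hypot(v[0],v[2]).round(4),"theta",(np.arctan2(v[2],-v[0])-.3697).round(3),"gap",s["finger_gap"],"F",np.round(s["wrist_force"],1),"t",s["t"])
E
python3 -c "
from h import *
arc(); look('scene','pics/scene7.png',P=(0,0,.1))"
```

```text
unit grasp [ 0.0166 -0.0003  0.1448] r 0.0869 theta 0.625 gap 0.023550895880099183 F [-0.9 -1.7 -1.2] t 9.325
scene crop origin 106 180
```

View pics/scene7.png

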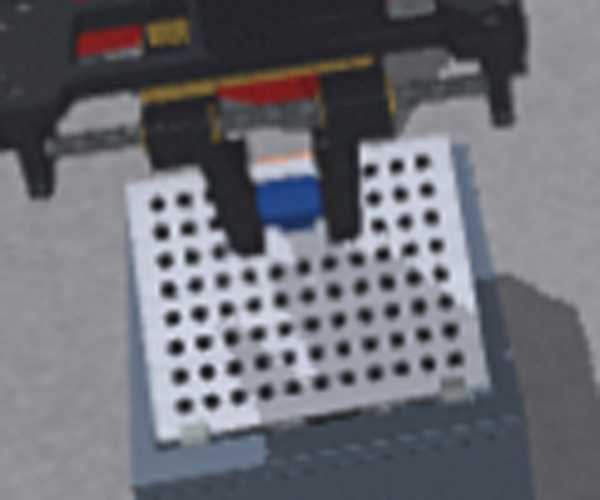

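The cover is rising with the hand, at about 0.6 rad. Continuing.

{"op": "jog_arm", "data": {"motion": [[-0.2,0.37,0,0,0],[-0.18,0.39,0,0,0],[-0.14,0.4,0,0,0],[-0.1,0.42,0,0,0],[-0.06,0.42,0,0,0],[-0.02,0.43,0,0,0],[0,0,0,0,0]]}}

```text
t: 10.25
ee_pos: [0.6082, -0.1422, 0.3064]
tcp_rot: [1.037, 1.313, -1.04]
wrist_force: [-2.3, -1.7, 0.3]
finger_gap: 0.0239
```

```bash
python3 -c "
from h import *
arc()"
```

```text
unit grasp [ 0.067  -0.0002  0.1594] r 0.0875 theta 1.235 gap 0.023873146272717655 F [-2.3 -1.7  0.3] t 10.25
```

{"op": "jog_arm", "data": {"motion": [[0.02,0.43,0,0,0],[0.07,0.42,0,0,0],[0.12,0.41,0,0,0],[0.17,0.4,0,0,0],[0.2,0.38,0,0,0],[0,0,0,0,0]]}}

```text
t: 11.0
ee_pos: [0.6507, -0.132, 0.2933]
tcp_rot: [1.037, 1.314, -1.04]
wrist_force: [-1.0, -0.9, 1.1]
finger_gap: 0.0241
```

```bash
python3 -c "
from h import *
arc(); look('scene','pics/scene8.png',P=(.05,0,.12))"
```

```text
unit grasp [ 1.107e-01 -1.000e-04  1.463e-01] r 0.0877 theta 1.762 gap 0.02413609129125507 F [-1.  -0.9  1.1] t 11.0
scene crop origin 106 190
```

View pics/scene8.png

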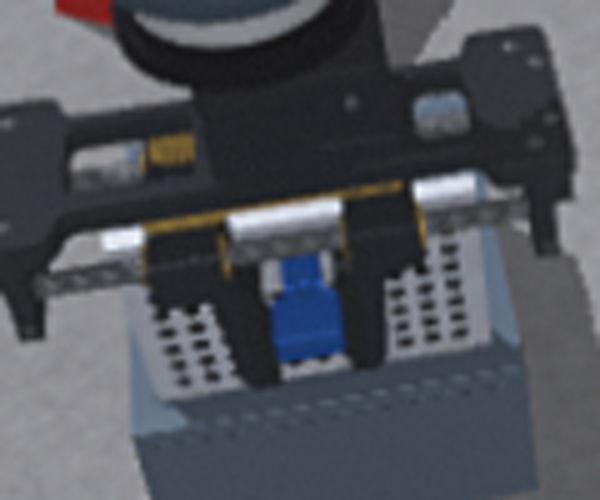

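The cover is past upright, at about 1.76 rad, with the pull at (305,310) between the fingers. I'll ease a little further, open, and lift away.

{"op": "jog_arm", "data": {"motion": [[0.2,0.3,0,0,0],[0,0,0,0,0],[0,0,0,0,0.3],[0,0,0,0,0.6],[0,0,0,0,0.7],[0,0,0,0,0.7],[0,0,0,0,0.7]]}}

```text
t: 11.92
ee_pos: [0.6574, -0.1306, 0.2903]
tcp_rot: [1.04, 1.31, -1.038]
wrist_force: [-0.1, 0.2, -0.1]
finger_gap: 0.0615
```

```bash
python3 -c "
from h import *
arc(); look('scene','pics/scene9.png',P=(.05,0,.12))"
```

```text
unit grasp [ 0.1182 -0.0004  0.1433] r 0.0895 theta 1.851 gap 0.06145601759876795 F [-0.1  0.2 -0.1] t 11.925
scene crop origin 106 190
```

View pics/scene9.png

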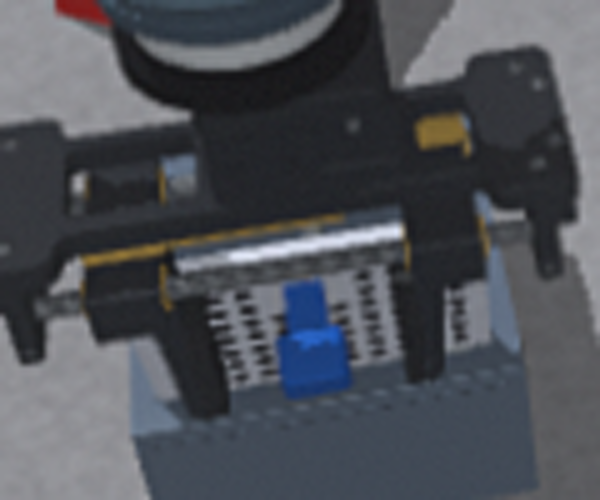

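The fingers are clear on both sides of the pull and the cover has tipped further. I'll lift straight up.

{"op": "jog_arm", "data": {"motion": [[-0.5,0,0,0,0.7],[-0.8,0,0,0,0.7],[-0.8,0,0,0,0.7],[-0.8,0,0,0,0.7],[-0.8,0,0,0,0.7],[-0.8,0,0,0,0.7],[-0.8,0,0,0,0.7],[0,-1,0,0,0.7],[0,-1,0,0,0.7],[0,-1,0,0,0.7],[0,-1,0,0,0.7],[0,-1,0,0,0.7],[0,-1,0,0,0.7],[0,-1,0,0,0.7],[0,-1,0,0,0.7],[0,0,0,0,0.7]]}}

```text
t: 13.98
ee_pos: [0.4975, -0.1682, 0.4118]
tcp_rot: [1.04, 1.302, -1.035]
wrist_force: [-0.3, 0.6, -0.1]
finger_gap: 0.0618
```

```bash
python3 -c "
from h import *
arc()
from cell import vision
cv2.imwrite('pics/scene10.png',vision.snapshot('scene')['color']);print(proj('scene',w(p,[(.064-.0858*np.cos(.3697+t),0,.072+.0858*np.sin(.3697+t)) for t in(1.57,1.8,1.92)])))"
```

```text
unit grasp [-0.0452 -0.0006  0.2648] r 0.2216 theta 0.686 gap 0.06181729200455273 F [-0.3  0.6 -0.1] t 13.975
[[165.71161355 244.89278944]
 [167.20025801 255.67929421]
 [168.08201748 261.58367361]]
```

View pics/scene10.png

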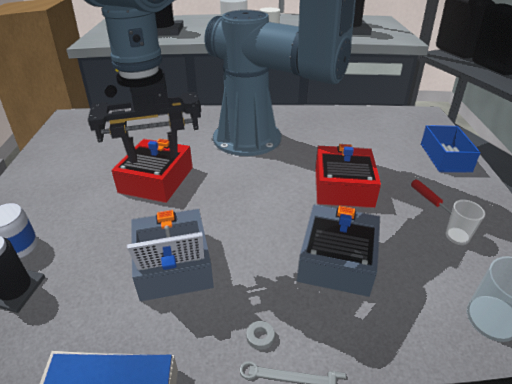

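The cover rests open. The pull is at (168,262), against a predicted (168,262) for 1.92 rad. The louvred unit at (342,243) is shut, the red ones are undisturbed, and the arm is clear.

```bash
python3 -c "
from cell import hand_in
print(hand_in())"
```

```text
the job is handed in; nothing more can be done
None
```

The silver perforated cover is right open, and the job is handed in at about 14 s of the 45 s allowed.

- **Release:** I pressed the orange tab with closed fingers until the cover sprang ajar, at about 5 N. The picture agreed with 0.2 rad.
- **Opening:** I gripped the blue pull and swung the cover past upright to about 1.85 rad. I then let go and lifted clear.
- **Last checks:** The pull shows at pixel (168, 262), which is where a cover at its 1.92 rad stop puts it. The black louvred unit and the red look-alikes look shut and unmoved. The gripper is clear with no force on the wrist.
- **Disagreements:** While the cover was ajar, one network report for the pull was about 3 cm off. It was the middle of the cover, so I used the fitted pose and the picture instead. A few points in the fit of the unit's pose were 2–3 pixels off, with no effect on the press or the grasp.

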